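# Centre the mug on its coaster

## Robot

A 6-joint arm with a two-finger parallel gripper is mounted at the origin on the work surface. World frame = base frame: x ahead of the robot, y to its left, z up, the work surface at z = 0. Lengths are in mm, angles in rad, forces in N, time in s.
With the tool pointing down it reaches from about 350 to 875 mm from the base axis. Payload 15.5 kg.
Tool frame: the origin (TCP) lies between the finger pads; the fingertips stand 17 mm ahead of it and the grasp point (between the pads) lies 2 mm behind it (env.finger_overhang is the distance from the TCP to the fingertips, in mm); z points along the fingers, y is the line along which they close (so a half turn about z gives the same grasp; the last joint's range is limited). The gripper opens to 85 mm and grips with 20 to 120 N. Pads are 22 mm wide; open, the fingers measure 114 mm over their backs; the gripper's body (76 mm by 85 mm) begins 54 mm behind the grasp point. The pads swing forward as they close: fully open they stand 13 mm farther back than shut.
Start: joints at [1.103, 0.494, 1.345, -0, 1.302, -0.096], TCP at [227.054, 582.3, 248.277] pointing down, gripper open.
Joint ranges: [-2.91, 2.91], [-0.82, 2.16], [0.22, 2.67], [-1.22, 4.37], [0.12, 2.79], [-3.08, 3.08]. Speed limits (rad/s): [1.89, 1.89, 2.57, 3.01, 3.01, 3.01].

## Interface

Orientations are given as a unit quaternion [x, y, z, w].
In Python, from rig import env, viewer, spotter gives the robot as it stands.
- The arm moves only by the shell command python3 -m handwheel 'ROWS' [FORCE]. ROWS is JSON, a list of rows, each an object of numbers: "tx", "ty", "tz": the shift along the tool's x, y, z in m; "spin": the turn about the tool's z in degrees; "grip": the closure, from 0 (fully open) to 1 (shut). A call has 1 to 12 rows; each row shifts and turns the commanded pose from where the row before left it, along the tool's axes as they then stand; what a row does not reach is not made up. A row lasts 1/10 s, in which the tool goes at most 50 mm and 8.59 degrees, less where a joint would pass 70% of its speed; a pose out of reach is approached as far as the arm can. A call is refused whole if a number of a shift passes 0.05 or a number of a turn 8.59, either way. A call with a gripper value outside its range is refused whole. The fingers move at their own pace and stop on an object; FORCE is the grip in N (left out, the last holds). Time passes only in rows, so rows that do not move let the fingers close. It gives the time, the measured TCP pose, the force, the opening and the grip force at its end, in the units of the state.
- env.state(): the state, without advancing time (a new reading comes with each control period).
- viewer.camera(name): name is "scene" or "top" or "wrist"; returns a dict with "img" (480x640x3 uint8, red, green, blue), "fx", "fy", "cx", "cy" (pixels), "distortion" ([k1, k2, p1, p2, k3] as OpenCV has them; the pictures are not rectified), "R" (3x3) and "t" (3): a world point X has camera coordinates R X + t; the wrist camera has in their place "tool_from_camera" (4x4, takes a point from camera to tool coordinates, whose origin is the TCP and whose axes are the flange's). Camera axes: x right, y down, z forward; pixel columns grow to the right and rows downward; lengths in mm; the calibration is good to about 2 mm. A picture is of the moment at which its call begins: read the wrist's pose just before it. There is no depth.
- env.close_job(): hands the job in; it is judged then, once.
Trained networks look in a picture, given as the dict that the camera call returned (one of the last four; its "shot" number tells which), for a name from the list of things; names that differ only in an ending like _2 or _b are one class to them, and where a whole thing is asked for, a point or a joint stands for the part that bears it (a point fixed in the world has none). Each returns a list of dicts, best first, with "p" (0 to 1); they miss things now and then, are a little off and sometimes report something else, mostly with a low value. They report only what shows in the picture. A call takes as long as a camera call. They do not tell look-alikes from the thing itself.
- spotter.recognise(picture, label): "bbox" ([left, top, width, height] in pixels, round what is visible of it).
- spotter.tip_of(picture, label): "point" ([row, column] in pixels: a listed point, or the origin of a listed thing).
The state is a dict: "time_s": time; "qpos": joint angles; "qd": joint speeds; "effort": joint torques, N m; "tool_pos": TCP position; "tool_rot": TCP orientation; "contact_force": force on the tool from outside, world axes, zero at the start; "torque": the same for the moment, N m; "width": finger opening in mm; "grasp_force": force on a finger pad.
Only numpy, scipy, OpenCV 4.12 (cv2) and the standard library are available. Lean on these libraries where they do the work, as an engineer would, in place of code of your own. Each camera call takes 0.05 s, during which the arm holds its last target. There are 200 camera calls.

## Task

The pink mug was set down carelessly and its foot hangs over the edge of its wooden coaster. Push it with light taps of the closed fingertips or the outside of the fingers, low on its round side so that it neither tips nor slips off, until it stands upright in the middle of the coaster with an even rim of wood all round. Do not grip or lift the mug, leave the coaster where it lies and the things around it undisturbed, and finish with the hand clear.

Things in the scene. Friction and masses are not known exactly. Their poses are not given: they have to be found in the camera images.
- mug: Pale pink ceramic mug, empty, 0.25 to 0.40 kg, 80 mm high. Origin: centre of the underside of its round foot; z up. Foot only 48 mm across; the round body is widest low down, 84 mm across at 25 to 30 mm above the origin, and narrows to 71 mm at the open rim. It slides at about 1 to 3 N, rocks on its foot, and can tip or jam if pushed over 35 mm above the coaster.
- mug_handle (a point): Middle of the grip of the mug's C-shaped handle, 66 mm from the mug's axis along the mug's +y and 45 mm above its foot. The handle is 9 mm thick, reaches 71 mm from the axis and lies 18 to 71 mm above the foot. At the start it points anywhere but within about 60 degrees of the direction in which the mug is off-centre.
- coaster: Round dark wooden coaster, 96 mm across and 10 mm thick, lying loose on its cork backing. Origin: the centre of its underside, at desk height (z = 0); its top is at +10 mm. The mug stands upright on it, at the start 26 to 34 mm off its centre with the foot overhanging the edge. The coaster keeps still while the mug slides on it.
- glasses_case: Black plastic eyeglass case, closed, lying beside the coaster to its left or right: 162 mm long (its x axis), 62 mm wide, 41 mm high. Origin: centre of the underside. Leave alone.
- notes: Block of sticky notes, 76 x 76 mm and 22 mm high. Origin: centre of the underside. Leave alone.
- stapler: Black stapler, 150 mm long (its x axis), 36 mm wide, 60 mm high. Origin: centre of the underside. Leave alone.
Not all that is in view belongs to the job. There is more than one size of the coaster; the job needs the smallest.

How it is judged (in metres and radians):
At the end, for the whole second after the job is handed in: The mug stands upright (within 3 degrees), still, on top of the coaster with its foot's centre within 7 mm of the coaster's centre; the coaster is within 15 mm of where it lay (horizontal distance between mug and coaster below 0.007 m and z of mug in the frame of coaster between 0.007 and 0.013 m and angle between mug's own z axis and vertical below 0.05 rad and linear speed of mug below 0.01 m/s and distance of coaster from where it was at the start of the episode below 0.015 m); the robot touches nothing.
It fails at once if the mug was tipped more than 15 degrees (angle between mug's own z axis and vertical above 0.26 rad).
It fails at once if the mug slipped off the coaster or was lifted off it by 10 mm (z of mug in the frame of coaster below 0.004 m or z of mug in the frame of coaster above 0.02 m).
It fails at once if the mug was gripped or shoved hard (more than 15 N) (contact force between any of the arm, the fingers and mug above 15 N).
It fails at once if the coaster was shifted more than 15 mm (distance of coaster from where it was at the start of the episode above 0.015 m).
It fails at once if another desk thing was moved more than 20 mm (distance of any of glasses_case, notes, stapler from where it was at the start of the episode above 0.02 m).
It also fails if it takes over 72 s, if anything falls off the work surface, if the arm or the gripper's body presses on something with over 40 N, if the wrist force passes 120 N, or if a joint passes its speed limit or range.

## Working session

There is one attempt and no reset: what is moved stays moved. The work goes in short steps, Python scripts to look and compute and a shell command to move; the robot and the scene stay as the last step left them, time stands still between calls to the robot, and variables do not carry over. Pictures are saved under pics/ and viewed, at most 10 in all, crops included, and the job is handed in when it is done.

```bash
mkdir -p pics
cat > h.py <<'E'
import numpy as np, cv2, json
from rig import env, viewer, spotter
def ray(c,px):
    K=np.array([[c["fx"],0,c["cx"]],[0,c["fy"],c["cy"]],[0,0,1]])
    u=cv2.undistortPoints(np.array([[px]],float),K,np.array(c["distortion"],float))[0,0]
    R=np.array(c["R"]);t=np.array(c["t"]).ravel()
    return -R.T@t, R.T@np.array([u[0],u[1],1])
def onz(c,px,z):
    o,d=ray(c,px); return o+d*(z-o[2])/d[2]
def proj(c,P):
    K=np.array([[c["fx"],0,c["cx"]],[0,c["fy"],c["cy"]],[0,0,1]])
    r,_=cv2.Rodrigues(np.array(c["R"],float))
    return cv2.projectPoints(np.array(P,float).reshape(-1,1,3),r,np.array(c["t"],float).ravel(),K,np.array(c["distortion"],float))[0][:,0]
def save(c,n,crop=None,s=1):
    im=c["img"][:,:,::-1]
    if crop: x,y,w,h=crop; im=im[y:y+h,x:x+w]
    cv2.imwrite(n,cv2.resize(im,None,fx=s,fy=s,interpolation=cv2.INTER_CUBIC))
E
python3 - <<'E'
from h import *
np.set_printoptions(precision=1,suppress=True)
s=env.state(); print(s)
for n in ("top","scene"):
    c=viewer.camera(n); save(c,f"pics/{n}0.png")
    o,_=ray(c,(320,240)); print(n,o)
    for l,z in (("mug",10),("mug_handle",55),("coaster",0),("glasses_case",0),("notes",0),("stapler",0)):
        for r in spotter.tip_of(c,l)[:3]:
            p=r["point"]; print(l,r["p"],p,onz(c,(p[1],p[0]),z))
        print([ (np.round(r["p"],2),r["bbox"]) for r in spotter.recognise(c,l)[:3]])
E
```

```text
{'time_s': 0.0, 'qpos': array([ 1.1,  0.5,  1.3,  0. ,  1.3, -0.1]), 'qd': array([-0., -0.,  0., -0.,  0.,  0.]), 'effort': array([ -0. , -88.2, -38.4,  -0. ,   0. ,   0. ]), 'tool_pos': array([226.9, 582. , 247.7]), 'tool_rot': array([ 0.2,  1. , -0. , -0. ]), 'contact_force': array([ 0.8, -0.1,  0.9]), 'torque': array([ 0.,  0., -0.]), 'grasp_force': 0.0, 'width': 85.26004409297218}
top [ 469.4   85.8 1019. ]
mug 0.87 [231.2, 409.2] [ 568.7 -102.3   10. ]
mug 0.59 [243.9, 412.2] [ 543.3 -108.4   10. ]
[(np.float64(0.76), [395.9, 211.2, 52.4, 38.6])]
mug_handle 0.66 [218.8, 446.9] [ 589.3 -166.    55. ]
[(np.float64(0.91), [394.0, 209.7, 58.5, 38.9])]
coaster 0.89 [328.8, 409.9] [ 374.5 -106.3    0. ]
coaster 0.76 [240.8, 500.3] [ 553.4 -287.9    0. ]
coaster 0.6 [242.9, 409.9] [ 546.  -105.7    0. ]
[(np.float64(0.79), [471.5, 207.1, 66.3, 70.0]), (np.float64(0.78), [380.4, 295.5, 66.7, 68.7]), (np.float64(0.63), [390.5, 235.4, 47.6, 33.2])]
glasses_case 0.86 [251.0, 275.7] [525.  164.1   0. ]
[(np.float64(0.95), [253.9, 207.4, 37.6, 86.4])]
notes 0.86 [152.3, 347.8] [728.7  22.   
[... 268 characters left out ...]
10. ]
[(np.float64(0.89), [249.3, 210.0, 41.5, 47.5])]
mug_handle 0.9 [222.5, 254.2] [ 585.5 -164.6   55. ]
[(np.float64(0.74), [251.1, 210.8, 43.0, 42.2])]
coaster 0.91 [218.6, 240.5] [ 555.2 -292.3    0. ]
coaster 0.83 [222.8, 342.1] [ 362.3 -124.6    0. ]
coaster 0.57 [248.5, 281.5] [ 549.5 -109.8    0. ]
[(np.float64(0.85), [270.5, 236.7, 31.1, 23.2]), (np.float64(0.76), [216.3, 205.7, 52.3, 26.3]), (np.float64(0.63), [316.4, 205.6, 56.7, 36.2])]
glasses_case 0.88 [305.0, 368.8] [525.9 169.9   0. ]
[(np.float64(0.85), [329.2, 269.4, 76.3, 57.6])]
notes 0.57 [308.7, 239.4] [736.4  31.3   0. ]
[(np.float64(0.77), [215.7, 285.7, 45.8, 35.0])]
[(np.float64(0.61), [523.8, 317.0, 16.9, 13.2])]
```

Run:
```python
from h import *
c=viewer.camera("top"); save(c,"pics/t1.png",(310,100,260,280),2.1)
```

```text
(no output)
```

View pics/t1.png

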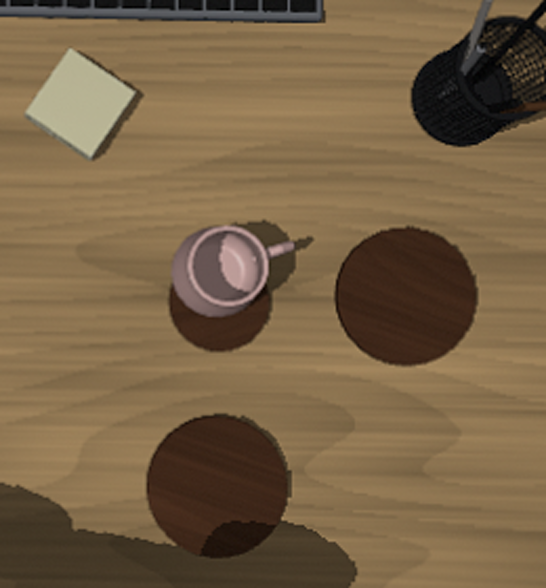

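View pics/scene0.png

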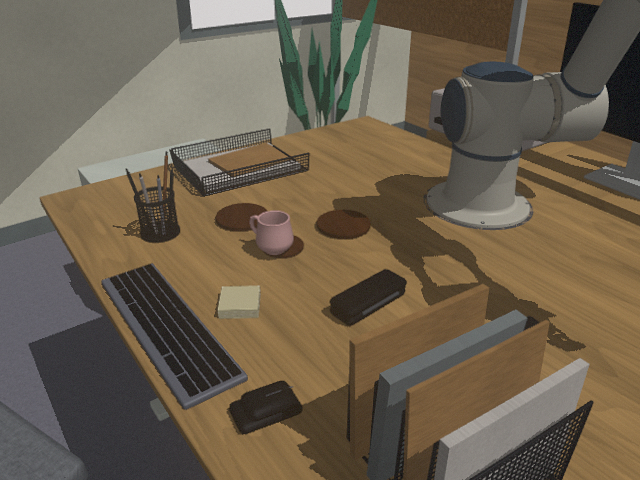

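The top view shows the mug at about crop (222,270), its handle to the right and slightly up. The small coaster shows as an arc below it, centred near crop (220,300). The mug is therefore off-centre mostly along +x, and the two bigger coasters are decoys. The scene view agrees, with the mug at (273,232) and the case nearer the camera at (368,297).

Next I fit silhouettes for precise positions.

```bash
cat > fit.py <<'E'
from h import *
from scipy.optimize import minimize
from scipy.spatial.transform import Rotation as Ro
th=np.linspace(0,2*np.pi,48,endpoint=False)
def circ(x,y,r,z): return np.c_[x+r*np.cos(th),y+r*np.sin(th),np.full(48,z)]
S=3
def wristfix(c,st):
    T=np.eye(4);T[:3,:3]=Ro.from_quat(st["tool_rot"]).as_matrix();T[:3,3]=st["tool_pos"]
    M=np.linalg.inv(T@np.array(c["tool_from_camera"])); c["R"]=M[:3,:3];c["t"]=M[:3,3]; return c
def mugmask(c,x,y,h,off,shape):
    m=np.zeros(shape,np.uint8)
    P=np.vstack([circ(x,y,24,10),circ(x,y,42,35),circ(x,y,42,40),circ(x,y,39.5,65),circ(x,y,35.5,90)])
    q=((proj(c,P)-off)*S).astype(np.float32)
    cv2.fillConvexPoly(m,np.round(cv2.convexHull(q)*16).astype(np.int32),1,shift=4)
    d=np.array([np.cos(h),np.sin(h)]);r=[36,55,64,66.5,64,55,36];z=[72,76,70,55,40,32,32]
    q=(proj(c,[[x+d[0]*a,y+d[1]*a,b] for a,b in zip(r,z)])-off)*S
    t=9*S*c["fx"]/np.linalg.norm(np.array(c["R"])@[x,y,50]+np.array(c["t"]).ravel())
    cv2.polylines(m,[np.round(q).astype(np.int32)],False,1,max(1,int(round(t))))
    return m
def crop(c,x,y,rad=110):
    q=proj(c,np.vstack([circ(x,y,rad,0),circ(x,y,rad,100)]))
    a=np.clip(np.floor(q.min(0)),0,[640,480]).astype(int);b=np.clip(np.ceil(q.max(0)),0,[640,480]).astype(int)
    im=c["img"][a[1]:b[1],a[0]:b[0]]
    return cv2.resize(im,None,fx=S,fy=S,interpolation=cv2.INTER_LINEAR),a-0.5+0.5/S
def fit(c,mug,h,co,name=None):
    """silhouette fit of mug and coaster; returns mug x,y,heading, coaster x,y"""
    im,off=crop(c,*co); f=im.astype(int); R,G,B=f[...,0],f[...,1],f[...,2]
    pink=((B>0.72*R)&(R>60)&(R>G+8)).astype(np.uint8)     # mug: little saturation; wood: much
    n,l,s,_=cv2.connectedComponentsWithStats(pink); 
    if n>1: pink=(l==1+np.argmax(s[1:,4])).astype(np.uint8)
    hole=np.zeros_like(pink);cs,_=cv2.findContours(pink,cv2.RETR_EXTERNAL,cv2.CHAIN_APPROX_NONE)
    pk=pink
    def cost(p): 
        m=mugmask(c,p[0],p[1],p[2],off,pk.shape); return (m!=pk).sum()/pk.sum()
    best=None
    for h0 in (h-.4,h,h+.4):
        r=minimize(cost,[*mug,h0],method="Nelder-Mead",options=dict(initial_simplex=np.array([[*mug,h0]])+np.array([[0,0,0],[12,0,0],[0,12,0],[0,0,.4]]),xatol=.05,fatol=1e-5))
        if best is None or r.fun<best.fun: best=r
    mm=cv2.dilate(mugmask(c,*best.x,off,pk.shape)|pk,np.ones((7,7)))
    L=f.sum(2)
    dark=((L<210)&(R>G+8)).astype(np.uint8)
    def cc(p):
        m=np.zeros(pk.shape,np.uint8)
        for z in (10,):
            q=(proj(c,circ(p[0],p[1],48,z))-off)*S
            cv2.fillConvexPoly(m,np.round(q*16).astype(np.int32),1,shift=4)
        w=mm==0
        # count only out to 25 mm beyond the edge
        m2=np.zeros(pk.shape,np.uint8);q=(proj(c,circ(co[0],co[1],75,10))-off)*S
        cv2.fillConvexPoly(m2,np.round(q*16).astype(np.int32),1,shift=4)
        return ((m!=dark)&w&(m2>0)).sum()/1000, m
    rc=minimize(lambda p:cc(p)[0],co,method="Nelder-Mead",options=dict(initial_simplex=np.array([co]*3)+np.array([[0,0],[10,0],[0,10]]),xatol=.05,fatol=1e-5))
    if name:
        o=im[:,:,::-1].copy()
        for m,col in ((mugmask(c,*best.x,off,pk.shape),(0,255,0)),(cc(rc.x)[1],(255,255,0)),(pk,(0,0,255)),(dark,(255,0,255))):
            k,_=cv2.findContours(m,cv2.RETR_EXTERNAL,cv2.CHAIN_APPROX_NONE);cv2.drawContours(o,k,-1,col,1)
        s=min(800/o.shape[1],600/o.shape[0]);cv2.imwrite(name,cv2.resize(o,None,fx=s,fy=s))
    return best.x,best.fun,rc.x,rc.fun
E
python3 - <<'E'
from fit import *
np.set_printoptions(precision=2,suppress=True)
for n in ("top","scene"):
    c=viewer.camera(n); a=fit(c,[566,-107],-1.2,[546,-108],f"pics/fit_{n}.png"); print(n,*a,a[0][:2]-a[2])
a=cv2.imread("pics/fit_top.png");b=cv2.imread("pics/fit_scene.png")
H=430;r=[cv2.resize(i,(int(i.shape[1]*H/i.shape[0]),H)) for i in (a,b)];o=np.hstack(r);o=cv2.resize(o,None,fx=800/o.shape[1],fy=800/o.shape[1]);cv2.imwrite("pics/fit0.png",o)
s=env.state();print(Ro.from_quat(s["tool_rot"]).as_matrix(),viewer.camera("wrist")["tool_from_camera"])
E
```

```text
top [ 570.69 -104.42   -1.22] 0.03511876403729667 [ 545.65 -112.01] 1.125 [25.03  7.58]
scene [ 572.13 -102.43   -1.28] 0.07283667168078536 [ 553.12 -102.87] 1.636 [19.01  0.44]
[[-0.93  0.36  0.  ]
 [ 0.36  0.93  0.  ]
 [ 0.    0.   -1.  ]] [[   0.     -0.96   -0.26   67.12]
 [   1.      0.      0.      0.84]
 [  -0.     -0.26    0.96 -125.37]
 [   0.      0.      0.      1.  ]]
```

View pics/fit0.png

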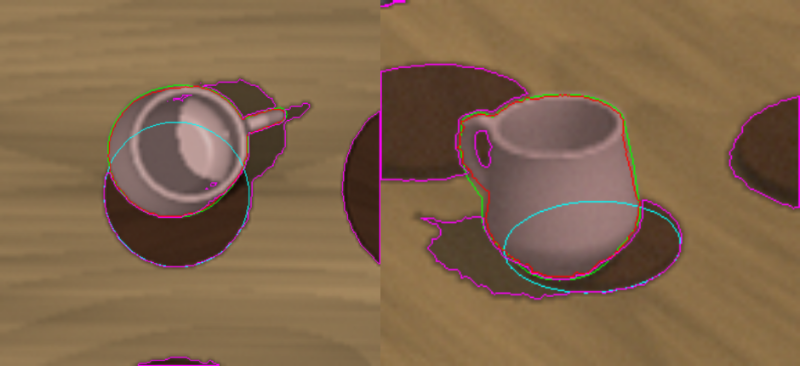

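The top-view fit is tight: mug at about (571,-104), coaster at (546,-112), handle at -70°. So I need to push about 26 mm along (-0.957,-0.29). In the scene view the shadow drags the coaster fit, so I'll use the top view. First I move beyond the mug with the fingers shut.

```bash
python3 -m handwheel '[{"tx":-0.039,"ty":-0.029,"grip":1},{"tx":-0.039,"ty":-0.029,"grip":1},{"tx":-0.039,"ty":-0.029,"grip":1},{"tx":-0.039,"ty":-0.029,"grip":1},{"tx":-0.039,"ty":-0.029,"grip":1},{"tx":-0.039,"ty":-0.029,"grip":1},{"tx":-0.039,"ty":-0.029,"grip":1},{"tx":-0.039,"ty":-0.029,"grip":1},{"tx":-0.039,"ty":-0.029,"grip":1},{"tx":-0.039,"ty":-0.029,"grip":1},{"tx":-0.039,"ty":-0.029,"grip":1},{"tx":-0.039,"ty":-0.029,"grip":1}]' 20
python3 -m handwheel '[{"tx":-0.039,"ty":-0.029,"grip":1},{"tx":-0.039,"ty":-0.029,"grip":1},{"tx":-0.039,"ty":-0.029,"grip":1},{"tx":-0.039,"ty":-0.029,"grip":1},{"spin":-8,"grip":1},{"spin":-8,"grip":1},{"spin":-8,"grip":1},{"spin":-8,"grip":1},{"spin":-6,"grip":1},{"grip":1}]'
cat > plan.py <<'E'
from fit import *
def togo(target,ang):
    s=env.state();M=Ro.from_quat(s["tool_rot"]).as_matrix()
    a=np.degrees(np.arctan2(M[1,0],M[0,0])); d=M.T@(np.array(target)-s["tool_pos"])
    print("tcp",np.round(s["tool_pos"],1),"tilt",np.round(M[:,2],3),"xang",round(a,1),"spin",round((a-ang+180)%360-180,1),"shift tool mm",np.round(d,1),"F",np.round(s["contact_force"],1),"w",round(s["width"],1),"t",s["time_s"])
E
python3 - <<'E'
from plan import *
togo([648,-80,150],197)
s=env.state();c=wristfix(viewer.camera("wrist"),s);save(c,"pics/w1.png")
print(proj(c,[[571,-104,10],[546,-112,10]]))
E
```

```text
tcp [227.  582.3 248.3] tilt [-0.  0. -1.] xang 158.7 spin -38.3 shift tool mm [-632.8 -464.1   98.3] F [-0.3 -0.4 -0.1] w 85.4 t 1.5
[[ 15.27469686 546.56882289]
 [  2.74735688 537.54755606]]invalid input at $[0]: expected keys tx, ty, tz, spin, grip
invalid input at $[0]: expected keys tx, ty, tz, spin, grip
```

View pics/w1.png

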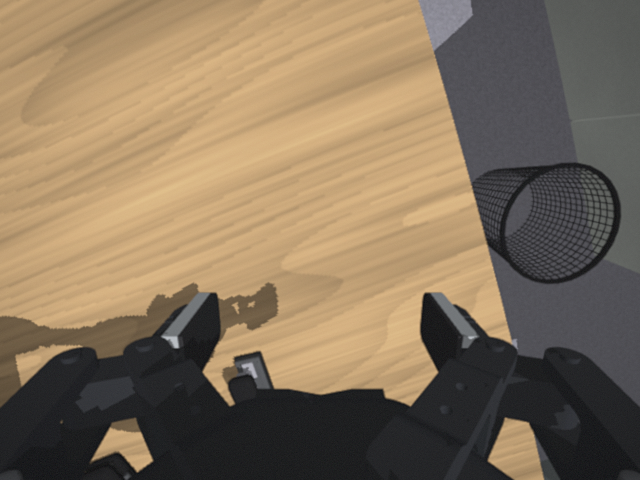

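The rows were refused because every key has to be present. The wrist picture is still from the start pose and shows desk only, with the open fingers at (190,330) and (450,330). I'll send the rows again with all keys.

```bash
python3 -m handwheel '[{"tx":-0.039,"ty":-0.029,"tz":0,"spin":0,"grip":1},{"tx":-0.039,"ty":-0.029,"tz":0,"spin":0,"grip":1},{"tx":-0.039,"ty":-0.029,"tz":0,"spin":0,"grip":1},{"tx":-0.039,"ty":-0.029,"tz":0,"spin":0,"grip":1},{"tx":-0.039,"ty":-0.029,"tz":0,"spin":0,"grip":1},{"tx":-0.039,"ty":-0.029,"tz":0,"spin":0,"grip":1},{"tx":-0.039,"ty":-0.029,"tz":0,"spin":0,"grip":1},{"tx":-0.039,"ty":-0.029,"tz":0,"spin":0,"grip":1},{"tx":-0.039,"ty":-0.029,"tz":0,"spin":0,"grip":1},{"tx":-0.039,"ty":-0.029,"tz":0,"spin":0,"grip":1},{"tx":-0.039,"ty":-0.029,"tz":0,"spin":0,"grip":1},{"tx":-0.039,"ty":-0.029,"tz":0,"spin":0,"grip":1}]' 20
python3 -m handwheel '[{"tx":-0.039,"ty":-0.029,"tz":0,"spin":0,"grip":1},{"tx":-0.039,"ty":-0.029,"tz":0,"spin":0,"grip":1},{"tx":-0.039,"ty":-0.029,"tz":0,"spin":0,"grip":1},{"tx":-0.039,"ty":-0.029,"tz":0,"spin":0,"grip":1},{"tx":0,"ty":0,"tz":0,"spin":-8,"grip":1},{"tx":0,"ty":0,"tz":0,"spin":-8,"grip":1},{"tx":0,"ty":0,"tz":0,"spin":-8,"grip":1},{"tx":0,"ty":0,"tz":0,"spin":-8,"grip":1},{"tx":0,"ty":0,"tz":0,"spin":-6,"grip":1},{"tx":0,"ty":0,"tz":0,"spin":0,"grip":1}]'
python3 - <<'E'
from plan import *
np.set_printoptions(precision=2,suppress=True)
togo([648,-80,150],197)
s=env.state();c=wristfix(viewer.camera("wrist"),s)
a=fit(c,[571,-104],-1.22,[546,-112],"pics/w2.png"); print(*a,a[0][:2]-a[2])
E
```

```text
time_s: 2.75
tool_pos: [537.5, 86.1, 248.5]
tool_rot: [0.185, 0.983, 0.0, 0.0]
contact_force: [0.4, 0.9, 0.7]
width: -0.2
grasp_force: 0.0
time_s: 3.75
tool_pos: [639.8, -76.7, 248.2]
tool_rot: [-0.146, 0.989, 0.0, -0.0]
contact_force: [-0.1, 0.8, -0.1]
width: -0.3
grasp_force: 0.0
tcp [639.8 -76.7 248.2] tilt [-0.  0. -1.] xang -163.2 spin -0.2 shift tool mm [-6.9 -5.5 98.2] F [-0.1  0.8 -0.1] w -0.3 t 3.75
[ 570.05 -103.41   -1.22] 0.06408945365542908 [ 569.2  -104.95] 1.165 [0.86 1.55]
```

View pics/w2.png

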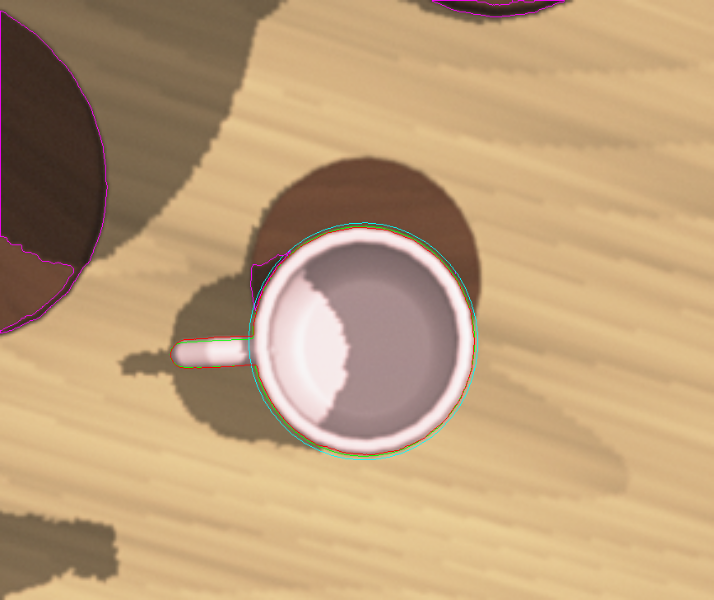

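The wrist view is clear. The mug fit is tight (rim centre about (365,340)), and the coaster is the brown disc with its far arc at (368,158). My coaster threshold was too dark for this camera, so I'll segment by hue instead and then lower the hand behind the mug.

```bash
sed -i 's/dark=((L<210)&(R>G+8))/dark=(G<0.72*R)/' fit.py
python3 - <<'E'
from plan import *
np.set_printoptions(precision=2,suppress=True)
s=env.state();c=wristfix(viewer.camera("wrist"),s)
a=fit(c,[571,-104],-1.22,[546,-112],"pics/w3.png"); print("wrist",*a,a[0][:2]-a[2])
b=fit(viewer.camera("top"),[571,-104],-1.22,[546,-112]); print("top",*b)
m=a[0][:2];d=a[2]-m;u=d/np.hypot(*d);ang=np.degrees(np.arctan2(u[1],u[0]));print("dist",np.hypot(*d),"ang",ang)
p=m-u*(42+11+20); togo([*p,44],ang)
E
```

```text
wrist [ 570.19 -103.41   -1.23] 0.06468287934477955 [ 546.5  -110.76] 1.151 [23.69  7.35]
top [ 569.49 -107.03   -1.18] 7.461324429604897 [ 576.39 -115.91] 0.418
dist 24.801802751095142 ang -162.76387814779122
tcp [639.8 -76.7 248.3] tilt [-0. -0. -1.] xang -163.5 spin -0.7 shift tool mm [  1.4  -4.9 204.3] F [ 0.1 -0.6 -0.3] w 0.0 t 3.9
```

View pics/w3.png

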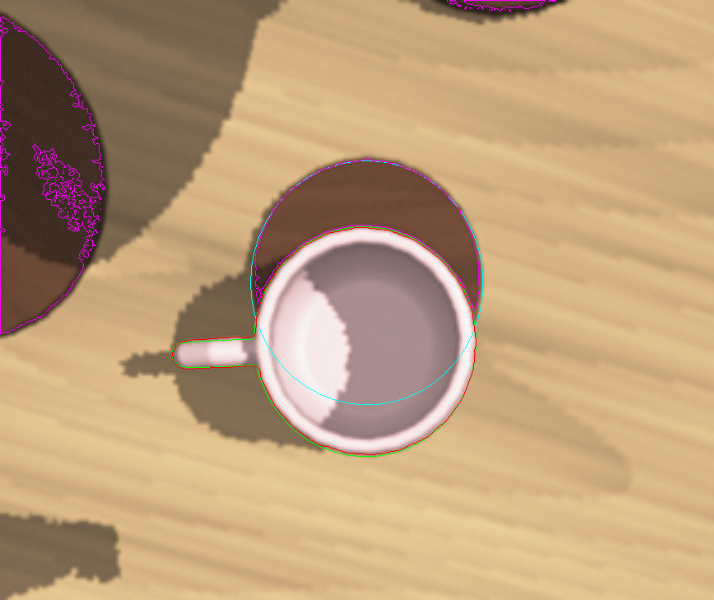

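Both fits now lie on the outlines, giving an offset of about 25 mm along the tool's x. I lower the hand 20 mm clear of the mug.

```bash
python3 -m handwheel '[{"tx":0,"ty":-0.005,"tz":0.04,"spin":0,"grip":1},{"tx":0,"ty":0,"tz":0.04,"spin":0,"grip":1},{"tx":0,"ty":0,"tz":0.04,"spin":0,"grip":1},{"tx":0,"ty":0,"tz":0.04,"spin":0,"grip":1},{"tx":0,"ty":0,"tz":0.025,"spin":0,"grip":1},{"tx":0,"ty":0,"tz":0.018,"spin":0,"grip":1},{"tx":0,"ty":0,"tz":0,"spin":0,"grip":1}]'
python3 - <<'E'
from plan import *
np.set_printoptions(precision=2,suppress=True)
s=env.state();c=wristfix(viewer.camera("wrist"),s)
a=fit(c,[570,-103.5],-1.23,[546.5,-111],"pics/w4.png"); print("wrist",*a,a[0][:2]-a[2])
save(c,"pics/w4raw.png")
m=a[0][:2];u=np.array([-.955,-.296]); togo([*(m-u*53),46],-162.8)
E
```

```text
time_s: 4.6
tool_pos: [639.9, -81.2, 42.9]
tool_rot: [-0.144, 0.99, 0.001, -0.002]
contact_force: [-0.7, -0.2, 0.6]
width: 0.1
grasp_force: 0.0
wrist [ 569.59 -103.45   -1.23] 0.13164472227171528 [ 546.5 -111. ] 0.0 [23.09  7.55]
tcp [640.8 -81.4  44.6] tilt [-0.  0. -1.] xang -163.4 spin -0.6 shift tool mm [21.6 -0.2 -1.4] F [ 0.2 -0.5  0.8] w -0.1 t 4.65
```

View pics/w4raw.png

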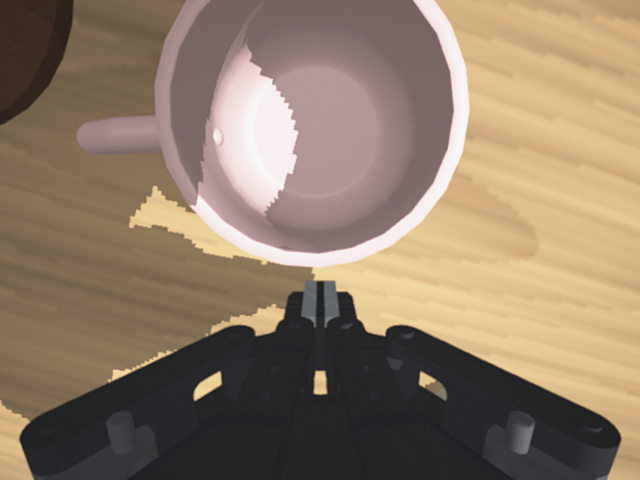

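The closed fingertips are at (320,290), just short of the mug's near side and centred on it to within a few mm. I start the slow push.

```bash
python3 -m handwheel '[{"tx":0.005,"ty":0,"tz":0,"spin":0,"grip":1},{"tx":0.005,"ty":0,"tz":0,"spin":0,"grip":1},{"tx":0.004,"ty":0,"tz":0,"spin":0,"grip":1},{"tx":0.002,"ty":0,"tz":0,"spin":0,"grip":1},{"tx":0.002,"ty":0,"tz":0,"spin":0,"grip":1},{"tx":0.002,"ty":0,"tz":0,"spin":0,"grip":1},{"tx":0.002,"ty":0,"tz":0,"spin":0,"grip":1},{"tx":0.002,"ty":0,"tz":0,"spin":0,"grip":1},{"tx":0.002,"ty":0,"tz":0,"spin":0,"grip":1},{"tx":0.002,"ty":0,"tz":0,"spin":0,"grip":1},{"tx":0.002,"ty":0,"tz":0,"spin":0,"grip":1}]'
cat > look.py <<'E'
from plan import *
np.set_printoptions(precision=2,suppress=True)
s=env.state();c=wristfix(viewer.camera("wrist"),s)
def rim(c,g):
    # fit the rim circle (r 35.5, z 90) + widest circle to the pink outline by silhouette, without handle changes
    return fit(c,g,-1.23,[546.5,-111])
a=rim(c,s["tool_pos"][:2]+50*Ro.from_quat(s["tool_rot"]).as_matrix()[:2,0]); print("mug",*a[:2])
d=Ro.from_quat(s["tool_rot"]).as_matrix().T@np.array([546.5-a[0][0],-110.8-a[0][1],0]);print("mug to go in tool mm",d)
togo([546.5,-110.8,46],-162.8)
E
python3 look.py
```

```text
time_s: 5.75
tool_pos: [612.5, -90.2, 45.3]
tool_rot: [-0.145, 0.989, -0.0, 0.0]
contact_force: [2.3, 0.6, 1.9]
width: -0.0
grasp_force: 1.0
mug [ 563.2  -105.39   -1.23] 0.08221666337979926
mug to go in tool mm [17.55 -0.39 -0.  ]
tcp [612.2 -90.2  45.3] tilt [-0. -0. -1.] xang -163.3 spin -0.5 shift tool mm [68.8 -0.9 -0.7] F [-0.2 -0.5  0.8] w 0.1 t 5.8
```

The mug has slid about 7 mm at around 2.4 N and has 17.5 mm still to go. I push on by 12 mm.

```bash
python3 -m handwheel '[{"tx":0.001,"ty":0,"tz":0,"spin":0,"grip":1},{"tx":0.0015,"ty":0,"tz":0,"spin":0,"grip":1},{"tx":0.0015,"ty":0,"tz":0,"spin":0,"grip":1},{"tx":0.0015,"ty":0,"tz":0,"spin":0,"grip":1},{"tx":0.0015,"ty":0,"tz":0,"spin":0,"grip":1},{"tx":0.0015,"ty":0,"tz":0,"spin":0,"grip":1},{"tx":0.0015,"ty":0,"tz":0,"spin":0,"grip":1},{"tx":0.001,"ty":0,"tz":0,"spin":0,"grip":1},{"tx":0.001,"ty":0,"tz":0,"spin":0,"grip":1},{"tx":0,"ty":0,"tz":0,"spin":0,"grip":1}]'
python3 look.py
```

```text
time_s: 6.8
tool_pos: [600.8, -93.6, 45.2]
tool_rot: [-0.145, 0.989, 0.0, -0.0]
contact_force: [1.9, -0.8, 1.1]
width: 0.1
grasp_force: 0.6
mug [ 551.53 -108.83   -1.23] 0.07902107653348436
mug to go in tool mm [ 5.39 -0.44  0.  ]
tcp [600.9 -93.6  45.2] tilt [-0.  0. -1.] xang -163.3 spin -0.5 shift tool mm [57.  -0.9 -0.7] F [0.6 0.2 0.2] w 0.3 t 6.85
```

There are about 5 mm left. I push 4 mm more, then back off and rise to measure the mug against the coaster in one view.

```bash
python3 -m handwheel '[{"tx":0.001,"ty":0,"tz":0,"spin":0,"grip":1},{"tx":0.001,"ty":0,"tz":0,"spin":0,"grip":1},{"tx":0.001,"ty":0,"tz":0,"spin":0,"grip":1},{"tx":0.001,"ty":0,"tz":0,"spin":0,"grip":1},{"tx":0,"ty":0,"tz":0,"spin":0,"grip":1},{"tx":-0.005,"ty":0,"tz":0,"spin":0,"grip":1},{"tx":-0.015,"ty":0,"tz":0,"spin":0,"grip":1},{"tx":-0.02,"ty":0,"tz":0,"spin":0,"grip":1}]'
python3 -m handwheel '[{"tx":0,"ty":0,"tz":-0.04,"spin":0,"grip":1},{"tx":0,"ty":0,"tz":-0.05,"spin":0,"grip":1},{"tx":0,"ty":0,"tz":-0.05,"spin":0,"grip":1},{"tx":0,"ty":0,"tz":-0.05,"spin":0,"grip":1},{"tx":0,"ty":0,"tz":0,"spin":0,"grip":1},{"tx":0,"ty":0,"tz":0,"spin":0,"grip":1}]'
cat > look2.py <<'E'
from plan import *
import sys
np.set_printoptions(precision=2,suppress=True)
s=env.state();c=wristfix(viewer.camera("wrist"),s)
a=fit(c,[548,-110],-1.23,[546.5,-111],sys.argv[1]); print("wrist",*a,"mug-coaster",a[0][:2]-a[2])
d=Ro.from_quat(s["tool_rot"]).as_matrix().T@np.append(a[2]-a[0][:2],0);print("to go tool mm",d)
togo([546.5,-110.8,46],-162.8)
E
python3 look2.py pics/w5.png
```

```text
time_s: 7.65
tool_pos: [635.4, -83.1, 45.2]
tool_rot: [-0.145, 0.989, 0.0, -0.001]
contact_force: [-0.4, 0.2, -0.4]
width: -0.2
grasp_force: 0.0
time_s: 8.25
tool_pos: [636.0, -83.2, 236.5]
tool_rot: [-0.145, 0.989, -0.0, 0.001]
contact_force: [0.2, -0.7, -1.1]
width: -0.4
grasp_force: 0.0
wrist [ 547.59 -110.04   -1.24] 0.048708714600002805 [ 543.18 -111.8 ] 0.013 mug-coaster [4.41 1.76]
to go tool mm [ 4.73 -0.42 -0.01]
tcp [635.3 -83.  235. ] tilt [-0.  0. -1.] xang -163.3 spin -0.5 shift tool mm [ 92.9  -1.1 189.1] F [ 0.2 -0.6 -0.7] w -0.1 t 8.3
```

View pics/w5.png

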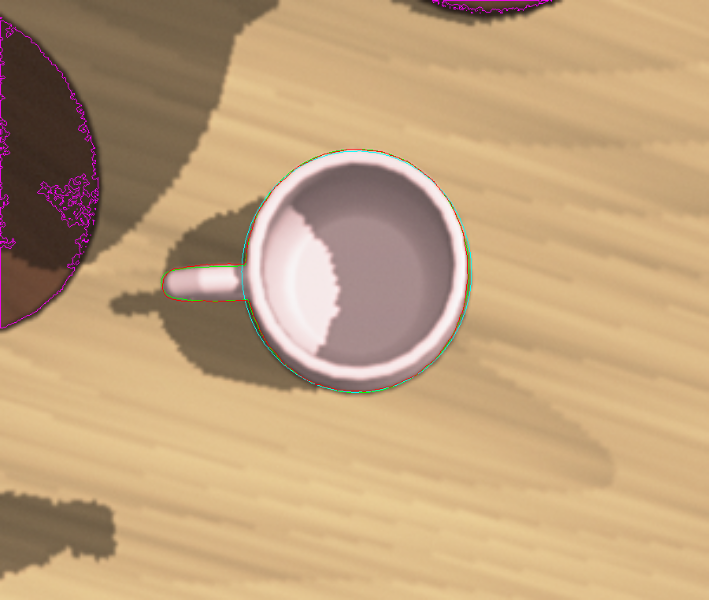

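The coaster is now entirely hidden under the mug in this view, at (357,272), so its own fit here means nothing. The mug lies at (547.6,-110.0) against coaster estimates of (546.5,-110.8) from the wrist and (545.7,-112) from the top. I swing aside to check the visible wood from the oblique cameras.

```bash
python3 -m handwheel '[{"tx":0,"ty":0.048,"tz":0,"spin":0,"grip":1},{"tx":0,"ty":0.048,"tz":0,"spin":0,"grip":1},{"tx":0,"ty":0.048,"tz":0,"spin":0,"grip":1},{"tx":0,"ty":0.048,"tz":0,"spin":0,"grip":1},{"tx":0,"ty":0.048,"tz":0,"spin":0,"grip":1},{"tx":0,"ty":0.048,"tz":0,"spin":0,"grip":1},{"tx":0,"ty":0.048,"tz":0,"spin":0,"grip":1},{"tx":0,"ty":0.048,"tz":0,"spin":0,"grip":1},{"tx":0,"ty":0,"tz":0,"spin":0,"grip":1}]'
python3 - <<'E'
from plan import *
np.set_printoptions(precision=2,suppress=True)
for n in ("top","scene"):
    c=viewer.camera(n); a=fit(c,[548,-110],-1.23,[546,-111.5],f"pics/fit2_{n}.png"); print(n,*a,a[0][:2]-a[2])
a=cv2.imread("pics/fit2_top.png");b=cv2.imread("pics/fit2_scene.png")
H=430;r=[cv2.resize(i,(int(i.shape[1]*H/i.shape[0]),H)) for i in (a,b)];o=np.hstack(r);o=cv2.resize(o,None,fx=800/o.shape[1],fy=800/o.shape[1]);cv2.imwrite("pics/fit2.png",o)
E
```

```text
time_s: 9.2
tool_pos: [522.5, 289.2, 233.5]
tool_rot: [-0.147, 0.989, 0.0, -0.002]
contact_force: [1.1, -1.0, 0.1]
width: -0.1
grasp_force: 0.0
top [ 548.08 -111.06   -1.23] 0.032304038004750596 [ 546.13 -112.94] 0.253 [1.95 1.88]
scene [ 549.67 -108.77   -1.29] 0.07096 [ 544.65 -107.45] 1.018 [ 5.02 -1.32]
```

View pics/fit2.png

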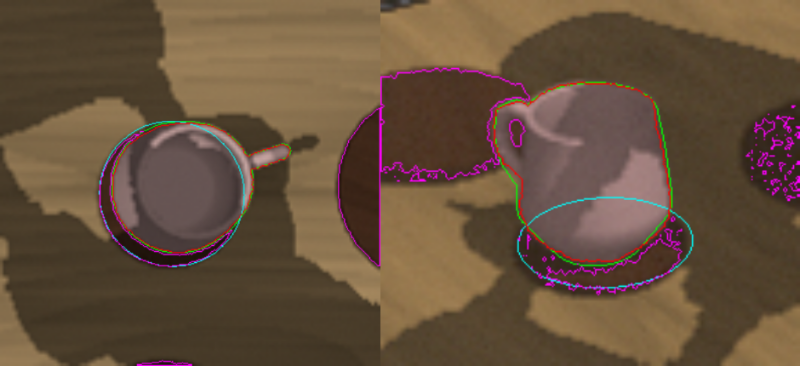

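In the top view a rim of wood is visible and the fits give a remaining offset of (1.95,1.9) mm, about 2.7 mm. The shadowed scene view roughly agrees that the mug is still a few mm towards +x. That is inside tolerance, but one more gentle tap of about 2 mm along the same line will even it out.

```bash
python3 -m handwheel '[{"tx":0,"ty":-0.048,"tz":0,"spin":0,"grip":1},{"tx":0,"ty":-0.048,"tz":0,"spin":0,"grip":1},{"tx":0,"ty":-0.048,"tz":0,"spin":0,"grip":1},{"tx":0,"ty":-0.048,"tz":0,"spin":0,"grip":1},{"tx":0,"ty":-0.048,"tz":0,"spin":0,"grip":1},{"tx":0,"ty":-0.048,"tz":0,"spin":0,"grip":1},{"tx":0,"ty":-0.048,"tz":0,"spin":0,"grip":1},{"tx":0,"ty":-0.048,"tz":0,"spin":0,"grip":1},{"tx":0,"ty":0,"tz":0.04,"spin":0,"grip":1},{"tx":0,"ty":0,"tz":0.02,"spin":0,"grip":1},{"tx":0,"ty":0,"tz":0,"spin":0,"grip":1}]'
python3 - <<'E'
from plan import *
togo([635.4,-83.1,45.2],-163.3); togo([597.1,-94.8,45.2],-163.3)
E
```

```text
time_s: 10.4
tool_pos: [633.1, -84.7, 171.5]
tool_rot: [-0.144, 0.99, 0.001, -0.003]
contact_force: [-0.4, -0.3, -0.2]
width: 0.0
grasp_force: 0.0
tcp [633.1 -84.7 171.5] tilt [-0.007  0.001 -1.   ] xang -163.4 spin -0.1 shift tool mm [ -3.4   0.5 126.3] F [-0.4 -0.3 -0.2] w 0.0 t 10.4
tcp [633.1 -84.7 171.5] tilt [-0.007  0.001 -1.   ] xang -163.4 spin -0.1 shift tool mm [ 36.6   0.2 126.6] F [-0.4 -0.3 -0.2] w 0.0 t 10.4
```

```bash
python3 -m handwheel '[{"tx":0,"ty":0,"tz":0.045,"spin":0,"grip":1},{"tx":0,"ty":0,"tz":0.045,"spin":0,"grip":1},{"tx":0,"ty":0,"tz":0.036,"spin":0,"grip":1},{"tx":0,"ty":0,"tz":0,"spin":0,"grip":1},{"tx":0.015,"ty":0,"tz":0,"spin":0,"grip":1},{"tx":0.01,"ty":0,"tz":0,"spin":0,"grip":1},{"tx":0.005,"ty":0,"tz":0,"spin":0,"grip":1},{"tx":0,"ty":0,"tz":0,"spin":0,"grip":1},{"tx":0,"ty":0,"tz":0,"spin":0,"grip":1}]'
python3 - <<'E'
from plan import *
togo([597.1,-94.8,45.2],-163.3)
E
```

```text
time_s: 11.3
tool_pos: [607.5, -92.0, 50.2]
tool_rot: [-0.145, 0.989, -0.0, 0.001]
contact_force: [0.1, -0.3, 0.1]
width: -0.1
grasp_force: 0.0
tcp [607.5 -92.   50.2] tilt [ 0.001 -0.    -1.   ] xang -163.3 spin -0.0 shift tool mm [10.8  0.3  5. ] F [ 0.1 -0.3  0.1] w -0.1 t 11.3
```

```bash
python3 -m handwheel '[{"tx":0,"ty":0,"tz":0.005,"spin":0,"grip":1},{"tx":0.004,"ty":0,"tz":0,"spin":0,"grip":1},{"tx":0.003,"ty":0,"tz":0,"spin":0,"grip":1},{"tx":0.001,"ty":0,"tz":0,"spin":0,"grip":1},{"tx":0.001,"ty":0,"tz":0,"spin":0,"grip":1},{"tx":0.001,"ty":0,"tz":0,"spin":0,"grip":1},{"tx":0.001,"ty":0,"tz":0,"spin":0,"grip":1},{"tx":0.001,"ty":0,"tz":0,"spin":0,"grip":1},{"tx":0.001,"ty":0,"tz":0,"spin":0,"grip":1},{"tx":0,"ty":0,"tz":0,"spin":0,"grip":1},{"tx":0,"ty":0,"tz":0,"spin":0,"grip":1}]'
python3 -m handwheel '[{"tx":-0.005,"ty":0,"tz":0,"spin":0,"grip":1},{"tx":-0.015,"ty":0,"tz":0,"spin":0,"grip":1},{"tx":-0.02,"ty":0,"tz":0,"spin":0,"grip":1},{"tx":0,"ty":0,"tz":-0.045,"spin":0,"grip":1},{"tx":0,"ty":0,"tz":-0.05,"spin":0,"grip":1},{"tx":0,"ty":0,"tz":-0.05,"spin":0,"grip":1},{"tx":0,"ty":0,"tz":-0.045,"spin":0,"grip":1},{"tx":0,"ty":0,"tz":0,"spin":0,"grip":1},{"tx":0,"ty":0,"tz":0,"spin":0,"grip":1}]'
python3 look2.py pics/w6.png
python3 -m handwheel '[{"tx":0,"ty":0.048,"tz":0,"spin":0,"grip":1},{"tx":0,"ty":0.048,"tz":0,"spin":0,"grip":1},{"tx":0,"ty":0.048,"tz":0,"spin":0,"grip":1},{"tx":0,"ty":0.048,"tz":0,"spin":0,"grip":1},{"tx":0,"ty":0.048,"tz":0,"spin":0,"grip":1},{"tx":0,"ty":0.048,"tz":0,"spin":0,"grip":1},{"tx":0,"ty":0.048,"tz":0,"spin":0,"grip":1},{"tx":0,"ty":0.048,"tz":0,"spin":0,"grip":1},{"tx":0,"ty":0,"tz":0,"spin":0,"grip":1},{"tx":0,"ty":0,"tz":0,"spin":0,"grip":1}]'
python3 - <<'E'
from plan import *
np.set_printoptions(precision=2,suppress=True)
c=viewer.camera("top"); a=fit(c,[548,-110],-1.23,[546,-111.5],"pics/fit3.png"); print(*a,a[0][:2]-a[2])
E
```

```text
time_s: 12.4
tool_pos: [594.3, -95.6, 44.3]
tool_rot: [-0.145, 0.989, 0.0, -0.0]
contact_force: [1.4, 0.5, 0.6]
width: -0.0
grasp_force: 0.6
time_s: 13.3
tool_pos: [633.1, -84.0, 235.3]
tool_rot: [-0.145, 0.989, -0.0, 0.001]
contact_force: [-0.5, 0.8, -0.4]
width: 0.2
grasp_force: 0.0
wrist [ 544.83 -110.9    -1.24] 0.05012185780934475 [ 542.38 -111.92] 0.49 mug-coaster [2.45 1.02]
to go tool mm [ 2.64 -0.27 -0.  ]
tcp [632.4 -83.9 233.8] tilt [-0.  0. -1.] xang -163.3 spin -0.5 shift tool mm [ 89.9  -1.2 187.9] F [-0.1  0.  -0.3] w -0.1 t 13.35
time_s: 14.35
tool_pos: [521.3, 284.4, 232.7]
tool_rot: [-0.146, 0.989, -0.0, -0.001]
contact_force: [-0.4, -0.7, -1.5]
width: 0.1
grasp_force: 0.0
[ 545.45 -111.71   -1.23] 0.03360488798370672 [ 545.45 -112.94] 0.313 [0.   1.22]
```

View pics/fit3.png

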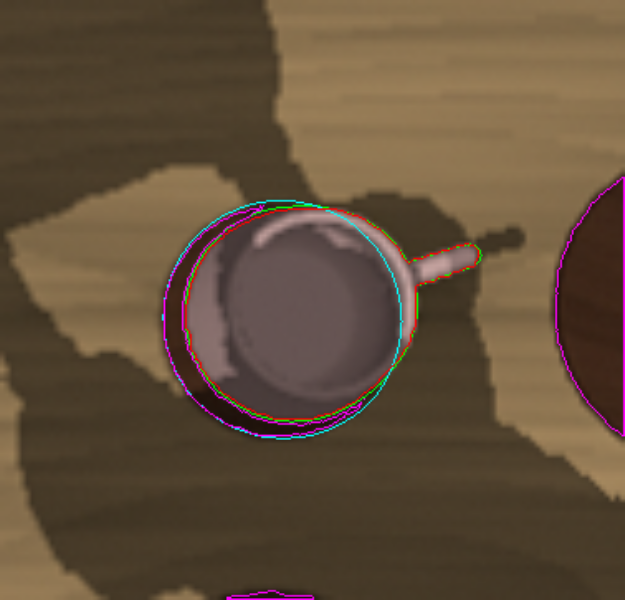

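The top view shows the mug centred at about (300,313) over the coaster ring at (282,319). Once perspective is allowed for, the offset is only about 1.2 mm, and the coaster has not moved. The hand is well clear, so I hand in.

```bash
python3 -c "
from rig import env
print(env.close_job())"
```

```text
the job is handed in; nothing more can be done
None
```

The pink mug stands on the small coaster, about 1 mm off its centre by the last top-camera fit; the coaster hasn't visibly moved, the hand is clear, and the job is handed in, though no verdict came back.

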